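# Close the propped glass lid over the finished bird

## Task

Close the dust case over the finished stone bird: its glazed lid is held open by a hinged prop rod. Reach in under the lid's brass front strip, push the rod sideways (towards the middle of the lid) with the outside of a finger so that it folds down into the case, catch the lid on the fingers at once as it drops off the rod, well before it is half-way down, and lower it gently until it is fully shut, without letting it fall. Grip nothing, do not raise the lid further, and leave the bird and everything round the case as it stands.

Things in the scene. Friction and masses are not known exactly. Their poses are not given: they have to be found in the camera images.
- dust_case: dark wooden case with brass corner plates, fixed to the table, 130 x 200 x 85 mm (x, y, z), walls 8 mm, open on top; origin at the centre of its underside on the table; its front faces its own -x (roughly the robot), the lid's hinge runs along its top back edge (own x = +65 mm, z = 85 mm)
- lid (a joint): angle of the lid in rad: 0 = shut flat on the case, about 0.70 = resting on the prop rod at the start; grows as it opens. The lid is a 14 mm thick, 130 x 200 mm wooden frame with a glass pane, 0.3 kg, and falls freely (light hinge, no damper) unless something is under it; it is the lower face of the frame and strip that comes to rest on the case, at z = 85 mm
- lid_hinge (a point): middle of the lid's hinge line; its own -x axis runs along the lid's underside towards the front edge, its y axis along the hinge, its z axis out through the lid's upper face
- lid_edge (a point): middle of the front edge of the brass finger strip, on its underside: the strip is 3 mm thick, 180 mm long (along y), flush with the lid's underside, and stands out 16 mm beyond the front of the shut case; this edge is 146 mm from the hinge line
- prop (a joint): angle of the prop rod in rad: 0 = standing under the lid against its stop, leaning 0.1 rad past upright towards the case's own -y (its outer side); grows as the rod folds towards the case's +y; 1.62 = folded, lying along the inside of the front wall below the rim. Once pushed about 0.1 to 0.4 rad it no longer carries the lid and falls the rest of the way by itself; it takes 1 or 2 N at the tip
- prop_tip (a point): centre of the round black rubber tip (9 mm thick) at the top of the steel prop rod (6 mm thick, 90 mm long from pivot to tip). The tip stands under the lid's front frame bar, 24 mm behind the strip's front edge. The pivot is on the inside of the case's front wall at the case's own x = -50, y = -45, z = 73 mm
- bird_mid (a point): carved alabaster bird, 52 x 144 x 61 mm, 0.22 kg, loose on the blue floor of the case; this point is at its centre, half-way up
- wax_mid (a point): round wax tin with a dark lid, 70 mm wide, 32 mm high, left of the case; centre, half-way up
- tape_mid (a point): roll of masking tape, 102 mm wide, 24 mm high, in front of the case on the right; centre, half-way up
- brush_mid (a point): paint brush lying on the table in front of the case on the left, 41 x 168 x 22 mm; centre, half-way up
- spray_mid (a point): spray bottle with blue head, 63 x 80 x 185 mm, standing at the back left; centre, half-way up

How it is judged:
By the outcome, as a careful person would: the job done as asked, in the order asked, and still so for the second after the job is handed in, with the robot touching nothing.
It also fails if it takes over 45 s, if anything falls off the work surface, if the arm or the gripper's body presses on something with over 40 N, if the wrist force passes 120 N, or if a joint passes its speed limit or range.

## Robot

A 7-joint arm with a two-finger parallel gripper is mounted at the origin on the work surface; the furniture and walls round the work are solid. World frame = base frame: x ahead of the robot, y to its left, z up, the work surface at z = 0. Lengths are in m, angles in rad, forces in N, time in s.
With the tool pointing down it reaches from about 0.425 to 0.875 m from the base axis. Payload 4.7 kg.
Tool frame: the origin (TCP) lies midway between the tips of the shut fingers; the grasp point (between the pads) lies ctrl.grasp_offset behind it (ctrl.grasp_offset is the distance from the TCP to the grasp point, in m); z points along the fingers, y is the line along which they close (so a half turn about z gives the same grasp; the last joint's range is limited). The gripper opens to 87 mm and grips with 3 to 60 N. Pads are 19 mm wide; open, the fingers measure 117 mm over their backs; the gripper's body (75 mm by 190 mm) begins 51 mm behind the grasp point.
Start: joints at [1.206, 0.321, -0.07, 1.45, 0.023, 1.371, -0.057], TCP at [0.24, -0.604, 0.223] pointing down, gripper open.
Joint ranges: [-2.86, 2.86], [-0.3, 2.09], [-1.38, 1.24], [0.06, 2.45], [-1.56, 4.7], [0.09, 2.05], [-2.69, 2.69]. Speed limits (rad/s): [2.57, 2.57, 3.14, 3.14, 3.14, 3.14, 3.14].

## Interface

Orientations are given as a rotation vector (axis times angle).
In Python, from bench import ctrl gives the robot as it stands. The module is installed in compiled form; this text tells all that it offers.
- The arm moves only by the tool jog_arm, never from a script. Its argument "moves" is one flat list of numbers, 7 for each row, row after row: the shift along the tool's x, y, z in units of 30 cm (1.0 is 30 cm), then the turn, a rotation vector about the tool's x, y, z in units of 60 degrees (1.0 is 60 degrees), then the gripper's target within -1 to 1 (fully open at 1, half-way at 0, shut at -1). In form: [x, y, z, wx, wy, wz, fingers, x, y, z, wx, wy, wz, fingers, ...]. A call has exactly 8 rows; each row is the pose to reach, as a shift and turn from the pose commanded when the call began, along the tool's axes at that moment; what a row does not reach only later rows make up. A row lasts 1/8 s, in which the tool goes at most 62.5 mm and 10.7 degrees, less where a joint would pass 70% of its speed; a pose out of reach is approached as far as the arm can. A call with a number of a shift or a turn outside -1 to 1 is refused whole. A call with a gripper value outside its range is refused whole. The fingers move at their own pace and stop on an object; "newtons" is the grip in N (left out, the last holds). Time passes only in rows, so rows that repeat a pose let the fingers close, or fill a call up. It gives the time, the measured TCP pose, the force, the opening and the grip force at its end, in the units of the state.
- ctrl.get_state(): the state, without advancing time (a new reading comes with each control period).
- ctrl.get_image(name): name is "side" or "top"; returns a dict with "pixels" (420x560x3 uint8, red, green, blue), "fx", "fy", "cx", "cy" (pixels), "dist" ([k1, k2, p1, p2, k3] as OpenCV has them; the pictures are not rectified), "xyz" and "rotation" of the camera in the world. Camera axes: x right, y up, looking along -z (the intrinsics and any distortion apply to the point x, -y, -z); pixel columns grow to the right and rows downward; lengths in m; the calibration is good to about 2 mm. A picture is of the moment at which its call begins. There is no depth.
- ctrl.close_job(): hands the job in; it is judged then, once.
The state is a dict: "time": time; "joint_positions": joint angles; "qd": joint speeds; "joint_torque": joint torques, N m; "position": TCP position; "tool_rot": TCP orientation; "ft_force": force on the tool from outside, world axes, zero at the start; "torque": the same for the moment, N m; "grip_width": opening from 0.0 (shut) to 1.0 (fully open); "grip_force": force on a finger pad.
Only numpy, scipy, OpenCV 4.12 (cv2) and the standard library are available. Lean on these libraries where they do the work, as an engineer would, in place of code of your own. Each camera call takes 0.05 s, during which the arm holds its last target. There are 200 camera calls.

## Working session

There is one attempt and no reset: what is moved stays moved. The work goes in short steps, Python scripts to look and compute and a tool call to move; the robot and the scene stay as the last step left them, time stands still between calls to the robot, and variables do not carry over. Pictures are saved under pics/ and viewed, at most 12 in all, crops included, and the job is handed in when it is done.

Besides the shell and the picture viewer there is one more tool, called after "Emit:" in YAML: its name, and indented under it one key for each argument. jog_arm: Moves the arm, as the interface text tells. Its arguments: {"type":"object","properties":{"moves":{"type":"array"},"newtons":{"type":"number"}},"required":["moves"]}

```bash
mkdir -p pics
python3 - <<'E'
from bench import ctrl
import cv2
for n in("side","top"):
    i=ctrl.get_image(n); cv2.imwrite(f"pics/{n}0.png",cv2.resize(i["pixels"][:,:,::-1],(800,600),interpolation=cv2.INTER_CUBIC)); print({k:v for k,v in i.items() if k!="pixels"})
s=ctrl.get_state(); print(s, ctrl.grasp_offset)
E
```

```text
{'fx': 533.2693438255837, 'fy': 533.2693438255837, 'cx': 284.0141993468395, 'cy': 221.7031240472144, 'dist': array([-0.15679413,  0.        ,  0.        ,  0.        ,  0.        ]), 'xyz': array([0.01353728, 0.86438596, 0.71959526]), 'rotation': array([ 0.34193508, -1.34591716, -2.28961893])}
{'fx': 441.8626146960955, 'fy': 441.8626146960955, 'cx': 276.05068303948246, 'cy': 204.42045889789335, 'dist': array([-0.06976135,  0.        ,  0.        ,  0.        ,  0.        ]), 'xyz': array([ 0.39219968, -0.06691578,  1.00347456]), 'rotation': array([ 0.12773095, -0.14423364, -1.54694551])}
{'time': 0.1, 'joint_positions': array([ 1.20609018,  0.32178668, -0.0700888 ,  1.45155527,  0.02261211,
        1.37079788, -0.05690842]), 'qd': array([-0.00053484, -0.00130055,  0.00071411, -0.00235164, -0.00131361,
       -0.00120215,  0.0024726 ]), 'joint_torque': array([ 4.34999274e-04, -4.92569304e+01, -4.05523963e-01, -3.13403070e+01,
       -6.41196314e-02,  3.94291466e-02,  1.08230111e-04]), 'position': array([ 0.24014668, -0.60347579,  0.22154523]), 'tool_rot': array([-3.08372750e+00, -5.91194540e-01,  6.78793537e-04]), 'ft_force': array([-0.17129934, -0.00155477,  0.4326822 ]), 'torque': array([ 0.06093942, -0.03785076, -0.03017694]), 'grip_force': 0.0, 'grip_width': 0.9997465321458994} 0.0187
```

View pics/side0.png

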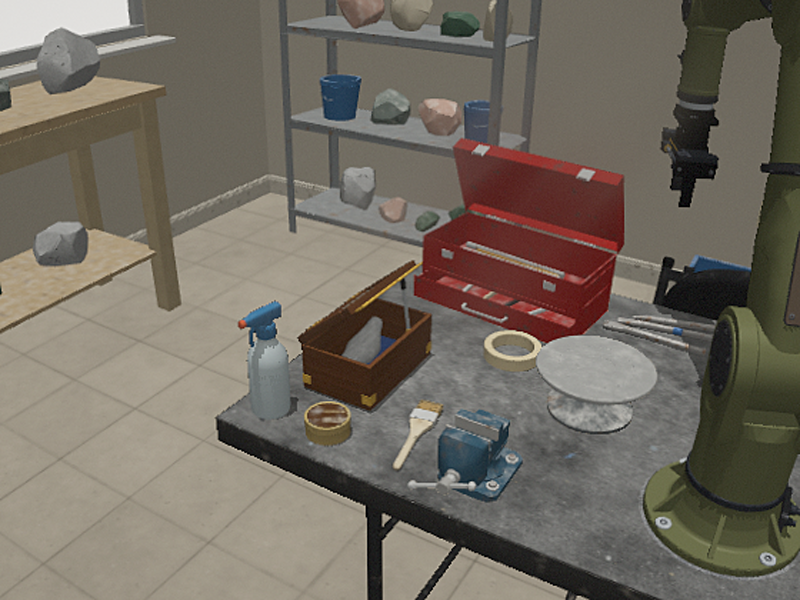

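View pics/top0.png

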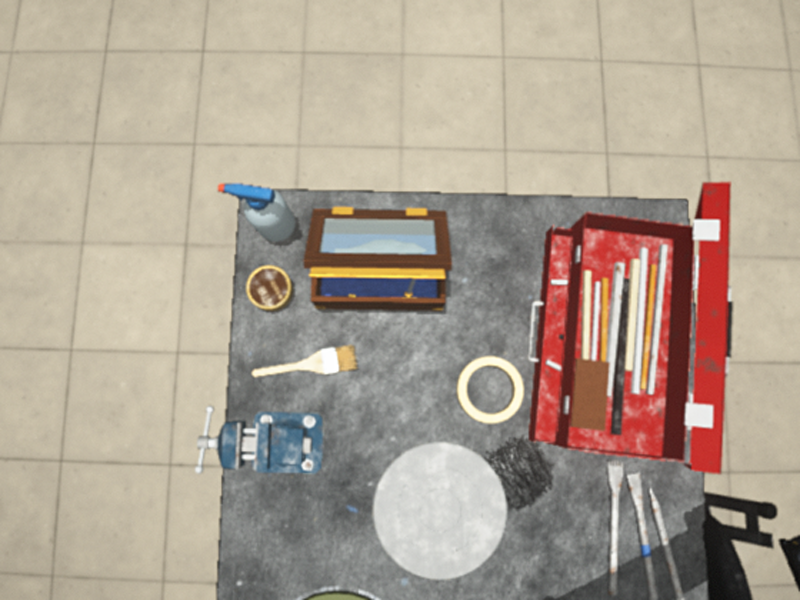

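The side view shows the case at about (365,340), with the prop rod near (405,300). In the top view the case is at (380,260) and the yellow strip at (377,272). I'll enlarge both.

Run:
```python
import cv2
from bench import ctrl
a=ctrl.get_image("side")["pixels"][175:295,200:320,::-1]
b=ctrl.get_image("top")["pixels"][135:225,205:325,::-1]
cv2.imwrite("pics/c1.png",cv2.resize(a,(600,600),interpolation=cv2.INTER_CUBIC))
cv2.imwrite("pics/c2.png",cv2.resize(b,(800,600),interpolation=cv2.INTER_CUBIC))
```

```text
(no output)
```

View pics/c1.png

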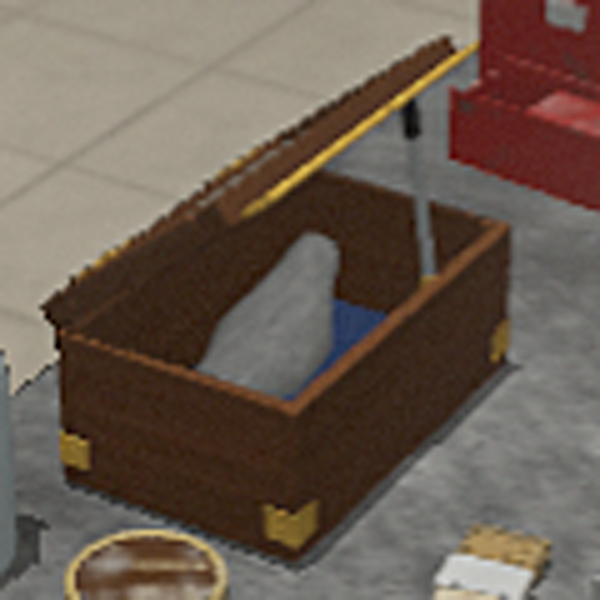

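View pics/c2.png

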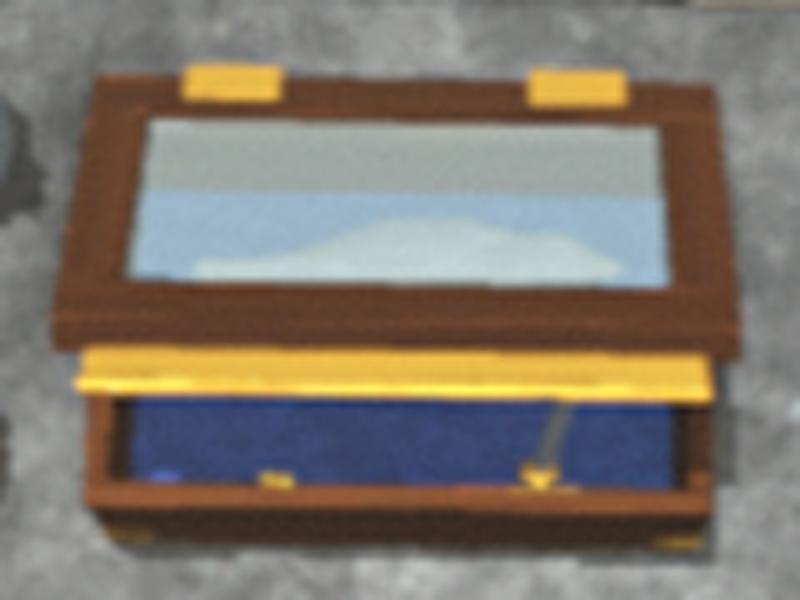

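```bash
cat > h.py <<'E'
import numpy as np,cv2
from scipy.spatial.transform import Rotation as R
def proj(i,P):
    Rc=R.from_rotvec(i["rotation"]).as_matrix(); p=(np.atleast_2d(P)-i["xyz"])@Rc*[1,-1,-1]
    K=np.array([[i["fx"],0,i["cx"]],[0,i["fy"],i["cy"]],[0,0,1]])
    return cv2.projectPoints(p.reshape(-1,1,3),np.zeros(3),np.zeros(3),K,i["dist"])[0].reshape(-1,2)
def ray(i,uv,z):
    K=np.array([[i["fx"],0,i["cx"]],[0,i["fy"],i["cy"]],[0,0,1]])
    n=cv2.undistortPoints(np.array([[uv]],float),K,i["dist"])[0,0]
    d=R.from_rotvec(i["rotation"]).apply([n[0],-n[1],-1]); return i["xyz"]+d*(z-i["xyz"][2])/d[2]
E
python3 - <<'E'
from h import *
from bench import ctrl
from scipy.optimize import least_squares
I={n:ctrl.get_image(n) for n in("side","top")}
def lid(a,y,d=.146): return [.065-d*np.cos(a),y,.085+d*np.sin(a)]
def pts(a):
    tip=[-.05,-.045-.09*np.sin(.1),.073+.09*np.cos(.1)]
    return {"side":[([-.065,.1,.085],295,410),([-.065,.1,0],292,560),([-.065,-.1,.085],510,228),([-.065,-.1,0],505,372),(lid(a,.09),245,215),(tip,410,116)],
    "top":[([-.065,.1,.085],85,507),([-.065,-.1,.085],710,517),(lid(a,.09),75,392),(lid(a,-.09),712,402)]}
def f(p,full=False):
    c,s=np.cos(p[2]),np.sin(p[2]);M=np.array([[c,-s,0],[s,c,0],[0,0,1]]);out=[]
    for n,(sc,o) in {"side":(5,(200,175)),"top":(6.6667,(205,135))}.items():
        L=pts(p[3])[n]; P=np.array([l[0] for l in L])@M.T+[p[0],p[1],0]
        m=np.array([l[1:] for l in L]); m=(m+.5)/sc-.5+o
        out.append(proj(I[n],P)-m)
    r=np.vstack(out); return r if full else r.ravel()
r=least_squares(f,[.68,0,0,.7],loss="soft_l1"); print(r.x); print(f(r.x,1).round(1))
t=I["top"]
for n,uv,z in [("wax",(270,287),.032),("tape",(490,390),.024),("vise top",(290,440),.08),("vise far",(322,415),.08),("brush hd",(345,358),.015),("brush end",(255,373),.015),("spray",(250,190),.17),("wheel",(440,510),.1),("wheelfar",(445,443),.1),("toolbox",(535,300),.08)]:
    print(n,ray(t,[uv[0]*.7-.15,uv[1]*.7-.15],z).round(3))
E
```

```text
[ 0.60588263 -0.0491489   0.0026226   0.67443701]
[[-0.6  0.6]
 [ 0.3  2.2]
 [ 0.4 -1.1]
 [ 0.2 -0.5]
 [ 5.3 -1. ]
 [ 6.4 -1.3]
 [-1.1 -1.4]
 [ 0.1 -1.3]
 [ 0.2 -0.1]
 [-1.1  0.1]]
wax [0.567 0.12  0.032]
tape [ 0.414 -0.226  0.024]
vise top [0.336 0.071 0.08 ]
vise far [0.373 0.026 0.08 ]
brush hd [ 0.46  -0.     0.015]
brush end [0.433 0.139 0.015]
spray [0.678 0.128 0.17 ]
wheel [ 0.246 -0.143  0.1  ]
wheelfar [ 0.338 -0.15   0.1  ]
toolbox [ 0.547 -0.285  0.08 ]
```

Run:
```python
from h import *
from bench import ctrl
I={n:ctrl.get_image(n) for n in("side","top")}
x,y=.606,-.0491
def lid(a,y,d=.146,t=0): return [.065-d*np.cos(a)-t*np.sin(a)*-1*-1,y,.085+d*np.sin(a)+t*np.cos(a)]
for a in(.66,.70):
  L=[("rim FL",[-.065,.1,.085]),("rim FR",[-.065,-.1,.085]),("rim BL",[.065,.1,.085]),("rimBR in",[.057,-.092,.085]),("botFL",[-.065,.1,0]),("botFR",[-.065,-.1,0]),("botBL",[.065,.1,0]),
  ("stripL",lid(a,.09)),("stripR",lid(a,-.09)),("lidFL top",lid(a,.1,.13,.014)),("lidFR top",lid(a,-.1,.13,.014)),("lidBLtop",lid(a,.1,0,.014)),("lidBRtop",lid(a,-.1,0,.014)),("piv",[-.05,-.045,.073]),("tip",[-.03,-.054,.159])]
  P=np.array([l[1] for l in L])+[x,y,0]
  s=(proj(I["side"],P)-[200,175]+.5)*5-.5; t=(proj(I["top"],P)-[205,135]+.5)*6.6667-.5
  for l,u,v in zip(L,s,t): print(l[0],u.round(),v.round())
```

```text
rim FL [291. 413.] [ 77. 496.]
rim FR [512. 223.] [710. 509.]
rim BL [ 51. 330.] [ 94. 100.]
rimBR in [293. 167.] [687. 136.]
botFL [292. 571.] [107. 536.]
botFR [506. 370.] [687. 548.]
botBL [ 60. 484.] [122. 171.]
stripL [273. 214.] [ 76. 396.]
stripR [481.  58.] [703. 409.]
lidFL top [252. 219.] [ 41. 380.]
lidFR top [484.  46.] [739. 395.]
lidBLtop [ 65. 314.] [ 89. 116.]
lidBRtop [303. 142.] [714. 129.]
piv [428. 284.] [535. 465.]
tip [405. 106.] [576. 348.]
rim FL [291. 413.] [ 77. 496.]
rim FR [512. 223.] [710. 509.]
rim BL [ 51. 330.] [ 94. 100.]
rimBR in [293. 167.] [687. 136.]
botFL [292. 571.] [107. 536.]
botFR [506. 370.] [687. 548.]
botBL [ 60. 484.] [122. 171.]
stripL [266. 203.] [ 75. 380.]
stripR [474.  48.] [705. 393.]
lidFL top [246. 210.] [ 40. 368.]
lidFR top [479.  38.] [740. 382.]
lidBLtop [ 66. 315.] [ 89. 117.]
lidBRtop [303. 143.] [714. 130.]
piv [428. 284.] [535. 465.]
tip [405. 106.] [576. 348.]
```

The case is centred at about (0.603, -0.050) with yaw near 0 and lid angle near 0.70. The rod tip is at about (0.573, -0.104, 0.16), because the rod also leans back. I'll write a helper to convert world waypoints into move rows.

```bash
cat >> h.py <<'E'
def tool(p,yaw=0):  # pitch p below horizontal (deg), fingers' closing axis along -y
    p=np.radians(p);Y=np.array([0,-1,0.]);Z=np.array([np.cos(p),0,-np.sin(p)])
    return R.from_euler("z",yaw,degrees=True)*R.from_matrix(np.c_[np.cross(Y,Z),Y,Z])
def rows(p0,r0,wps,g=-1):
    out=[]
    for p,r in wps:
        d=r0.inv().apply(np.array(p)-p0)/.3; w=(r0.inv()*r).as_rotvec()/(np.pi/3)
        print(*[f"{v:.3f}" for v in [*d,*w]],g,sep=", ")
E
python3 - <<'E'
from h import *
from bench import ctrl
s=ctrl.get_state(); r0=R.from_rotvec(s["tool_rot"]); p0=s["position"]
rows(p0,r0,[((.24,-.6,.42),r0),((.30,-.55,.44),tool(90)),((.37,-.42,.44),tool(80))])
E
```

```text
0.004, -0.013, -0.659, 0.000, 0.000, 0.000, -1
0.251, -0.093, -0.725, -0.000, 0.000, 0.362, -1
0.628, -0.410, -0.725, -0.032, 0.165, 0.361, -1
```

Emit:
jog_arm:
  moves: [0, 0, -0.2, 0, 0, 0, -1, 0, 0, -0.4, 0, 0, 0, -1, 0, 0, -0.6, 0, 0, 0, -1, 0, 0, -0.7, 0, 0, 0.1, -1, 0.15, -0.05, -0.725, 0, 0, 0.2, -1, 0.3, -0.15, -0.725, 0, 0, 0.3, -1, 0.45, -0.25, -0.725, 0, 0.08, 0.36, -1, 0.63, -0.41, -0.725, -0.03, 0.165, 0.36, -1]

```text
time: 1.4
position: [0.3675, -0.4276, 0.4394]
tool_rot: [-3.127, -0.0, -0.277]
ft_force: [0.1, 0.4, 0.1]
grip_width: 0.172
grip_force: 0.0
```

Run:
```python
from h import *
from bench import ctrl
s=ctrl.get_state(); r0=R.from_rotvec(s["tool_rot"]); p0=s["position"]
print(s["time"],p0,r0.as_matrix().round(3),s["joint_positions"].round(3),s["grip_width"],s["ft_force"])
rows(p0,r0,[((.40,-.28,.38),tool(65)),((.44,-.14,.33),tool(45))])
```

```text
1.4 [ 0.36748274 -0.4276031   0.43935037] [[ 0.984  0.     0.176]
 [-0.    -1.     0.002]
 [ 0.176 -0.002 -0.984]] [ 1.021  0.042 -0.121  1.361 -0.135  1.629 -0.686] 0.1718313733686794 [0.13207074 0.39630641 0.14679384]
0.072, -0.492, 0.215, -0.002, 0.248, -0.000, -1
0.174, -0.958, 0.403, -0.002, 0.581, -0.001, -1
```

Emit:
jog_arm:
  moves: [0.02, -0.12, 0.05, 0, 0.06, 0, -1, 0.04, -0.25, 0.1, 0, 0.12, 0, -1, 0.06, -0.37, 0.16, 0, 0.19, 0, -1, 0.07, -0.49, 0.215, 0, 0.25, 0, -1, 0.1, -0.61, 0.26, 0, 0.34, 0, -1, 0.12, -0.73, 0.31, 0, 0.42, 0, -1, 0.15, -0.85, 0.36, 0, 0.5, 0, -1, 0.17, -0.96, 0.4, 0, 0.58, 0, -1]

```text
time: 2.4
position: [0.4454, -0.1568, 0.1874]
tool_rot: [-3.055, 0.03, -0.588]
ft_force: [1.3, 0.1, 1.0]
grip_width: 0.008
grip_force: 0.0
```

Run:
```python
from h import *
from bench import ctrl
s=ctrl.get_state(); r0=R.from_rotvec(s["tool_rot"]); p0=s["position"]
print(s["time"],p0,r0.as_matrix().round(3),s["joint_positions"].round(3),s["grip_width"],s["ft_force"])
for n in ("side",): cv2.imwrite("pics/s2.png",cv2.resize(ctrl.get_image(n)["pixels"][100:400,160:560,::-1],(800,600),interpolation=cv2.INTER_CUBIC))
```

```text
2.4 [ 0.44536823 -0.15675882  0.18737277] [[ 0.928 -0.013  0.371]
 [-0.024 -0.999  0.026]
 [ 0.371 -0.033 -0.928]] [ 0.915 -0.301 -0.414  2.184 -0.401  0.942 -0.902] 0.00834001888306234 [1.33842223 0.08074913 1.02674889]
```

View pics/s2.png

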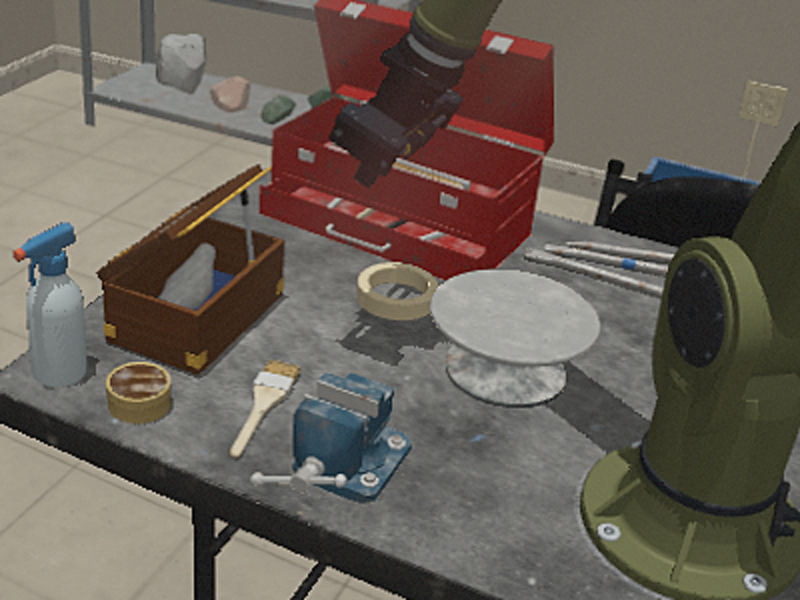

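```bash
cat > data.py <<'E'
import numpy as np
D=[([1.20609018,.32178668,-.0700888,1.45155527,.02261211,1.37079788,-.05690842],[.24014668,-.60347579,.22154523],[-3.0837275,-.59119454,.00067879]),
([1.021,.042,-.121,1.361,-.135,1.629,-.686],[.36748,-.42760,.43935],[-3.127,0,-.277]),
([.915,-.301,-.414,2.184,-.401,.942,-.902],[.44536823,-.15675882,.18737277],[-3.055,.03,-.588])]
E
python3 - <<'E'
from h import *; from data import D
import itertools
from scipy.optimize import least_squares
best=[]
def ang(q,s): return [s[0]*q[0],q[1],s[1]*q[2],q[3],s[2]*q[4],q[5],s[3]*q[6]]
def rot(q,s,off=0,a7=0):
    r=R.identity()
    for k,a in enumerate(ang(q,s)):
        r=r*R.from_euler("zyzyzyz"[k],a+(off if k==0 else 0)+(a7 if k==6 else 0))
    return r
for s in itertools.product([1,-1],repeat=4):
    f=lambda o:np.concatenate([(rot(q,s,*o)*R.from_rotvec(v).inv()).as_rotvec() for q,p,v in D])
    for o in itertools.product([0,np.pi/2,np.pi,-np.pi/2],repeat=2):
        r=least_squares(f,o); best.append((r.cost,s,r.x.round(3)))
best.sort(key=lambda t:t[0]); print(best[:4])
_,s,o=best[0]
def links(q,x):
    # x: h, L1, e1(x off at elbow), L2, e2, w, L3
    A=ang(q,s);A[0]+=o[0]
    r=R.from_euler("z",A[0]);p=np.array([0,0,x[0]])
    r=r*R.from_euler("y",A[1])*R.from_euler("z",A[2]);p=p+r.apply([x[2],0,x[1]])
    r=r*R.from_euler("y",A[3])*R.from_euler("z",A[4]);p=p+r.apply([x[4],0,x[3]])
    r=r*R.from_euler("y",A[5]);p=p+r.apply([x[5],0,x[6]]);return p
f=lambda x:np.concatenate([links(q,x)-p for q,p,v in D]+[.02*(x-np.array([.3,.35,0,.35,0,0,.3]))])
r=least_squares(f,[.3,.35,0,.35,0,0,.3]);print(r.x.round(4),r.fun[:9].round(4))
E
```

```text
[(np.float64(3.3951462819846983e-07), (-1, -1, -1, -1), array([0.   , 1.571])), (np.float64(3.39514628198551e-07), (-1, -1, -1, -1), array([ 0.   , -4.712])), (np.float64(3.3951462819855644e-07), (-1, -1, -1, -1), array([ 0.   , -4.712])), (np.float64(3.3951462819863146e-07), (-1, -1, -1, -1), array([0.   , 1.571]))]
[ 0.1652  0.4206  0.0432  0.5175 -0.0149  0.0332  0.2431] [ 0.0258  0.0102 -0.0031  0.0044  0.0056  0.0025 -0.002  -0.0015  0.0007]
```

```bash
cat > kin.py <<'E'
from h import *; from data import D
from scipy.optimize import least_squares
lo=np.array([-2.86,-.3,-1.38,.06,-1.56,.09,-2.69]);hi=np.array([2.86,2.09,1.24,2.45,4.7,2.05,2.69])
def fk(q,x,allp=False):
    q=q*np.array([-1,1,-1,1,-1,1,-1])
    r=R.from_euler("z",q[0])*R.from_euler("y",q[1])
    p=np.array([0,0,x[0]]); P=[p]
    r=r*R.from_euler("z",q[2]);p=p+r.apply([x[2],x[7],x[1]]);P.append(p)
    r=r*R.from_euler("y",q[3])*R.from_euler("z",q[4]);p=p+r.apply([x[4],x[8],x[3]]);P.append(p)
    r=r*R.from_euler("y",q[5]);p=p+r.apply([x[5],x[9],x[6]]);P.append(p)
    r=r*R.from_euler("z",q[6]+np.pi/2)
    return (p,r,P) if allp else (p,r)
X0=np.array([.3,.4,0,.4,0,0,.3,0,0,0])
def fit(reg=1e-3):
    f=lambda x:np.concatenate([fk(np.array(q),x)[0]-p for q,p,v in D]+[reg*(x-X0)])
    return least_squares(f,X0)
def ik(p,r,x,q0):
    f=lambda q:np.concatenate([(fk(q,x)[0]-p)*10,(fk(q,x)[1].inv()*r).as_rotvec()*2,.002*(q-q0)])
    b=None
    for t in [q0]+[lo+np.random.default_rng(k).random(7)*(hi-lo) for k in range(12)]:
        z=least_squares(f,np.clip(t,lo+.01,hi-.01),bounds=(lo,hi))
        if b is None or z.cost<b.cost:b=z
    q=b.x;return q,np.linalg.norm(fk(q,x)[0]-p),np.degrees(np.linalg.norm((fk(q,x)[1].inv()*r).as_rotvec()))
E
python3 - <<'E'
from kin import *
r=fit();print(r.x.round(4),r.fun[:9].round(4))
q0=np.array(D[2][0])
for P,pp in [((.575,-.11,.15),40),((.575,-.11,.15),50),((.575,-.11,.15),60),((.53,-.08,.075),40),((.53,-.08,.075),50),((.53,-.08,.075),60),((.53,-.08,.075),70)]:
    q,e,a=ik(np.array(P),tool(pp),r.x,q0);print(P,pp,q.round(2),e.round(3),a.round(1),fk(q,r.x,1)[2][2].round(2))
E
```

```text
[ 2.434e-01  4.733e-01 -2.100e-03  5.130e-01  3.100e-03  1.000e-04
  3.651e-01 -2.440e-02 -1.000e-03 -1.000e-03] [ 0.  0.  0. -0. -0. -0.  0.  0.  0.]
(0.575, -0.11, 0.15) 40 [ 0.74 -0.18 -0.42  2.42 -1.49  0.3   0.07] 0.0 0.0 [ 0.3  -0.11  0.39]
(0.575, -0.11, 0.15) 50 [ 0.75 -0.16 -0.47  2.29 -0.68  0.39 -0.76] 0.0 0.0 [ 0.34 -0.11  0.43]
(0.575, -0.11, 0.15) 60 [ 0.83 -0.1  -0.59  2.15 -0.31  0.58 -1.13] 0.0 0.0 [ 0.39 -0.11  0.47]
(0.53, -0.08, 0.075) 40 [-0.77 -0.19  0.98  2.45 -0.64  0.11 -0.68] 0.016 7.9 [ 0.3  -0.1   0.35]
(0.53, -0.08, 0.075) 50 [ 0.06 -0.13  0.12  2.45 -0.65  0.18 -0.78] 0.002 0.8 [ 0.3  -0.08  0.36]
(0.53, -0.08, 0.075) 60 [ 0.81 -0.1  -0.63  2.33 -0.37  0.4  -1.1 ] 0.0 0.0 [ 0.35 -0.08  0.39]
(0.53, -0.08, 0.075) 70 [ 0.74 -0.01 -0.6   2.19 -0.09  0.61 -1.38] 0.0 0.0 [ 0.41 -0.08  0.42]
```

```bash
cat >> kin.py <<'E'
def tcp(a,s,g,y,pitch=60,w=.0095,hx=.668):
    p=np.radians(pitch);u=np.array([np.cos(p),0,-np.sin(p)]);n=np.array([np.sin(p),0,np.cos(p)])
    return np.array([hx-.146*np.cos(a),y,.085+.146*np.sin(a)])+s*u-(w+g)*n
E
python3 - <<'E'
from kin import *
from bench import ctrl
x=fit().x; q0=np.array(D[2][0])
for a,s,g,y in [(.7,-.04,.005,-.132),(.7,.05,.005,-.132),(.7,.05,.005,-.08),(.5,.03,0,-.08),(.3,.015,0,-.08),(0,.015,0,-.08),(-.03,.015,.003,-.08)]:
    P=tcp(a,s,g,y);q,e,d=ik(P,tool(60),x,q0);q0=q;print(a,P.round(3),q.round(2),e.round(4),d.round(2))
s=ctrl.get_state(); r0=R.from_rotvec(s["tool_rot"]); p0=s["position"]
rows(p0,r0,[(tcp(.7,-.04,.005,-.132),tool(60))])
E
```

```text
0.7 [ 0.524 -0.132  0.206] [ 0.87 -0.27 -0.49  2.16 -0.45  0.76 -0.95] 0.0 0.0
0.7 [ 0.569 -0.132  0.129] [ 0.84 -0.06 -0.56  2.18 -0.34  0.54 -1.05] 0.0 0.0
0.7 [ 0.569 -0.08   0.129] [ 0.81 -0.1  -0.64  2.2  -0.28  0.52 -1.2 ] 0.0 0.0
0.5 [ 0.547 -0.08   0.124] [ 0.8  -0.15 -0.61  2.25 -0.35  0.52 -1.14] 0.0 0.0
0.3 [ 0.528 -0.08   0.11 ] [ 0.78 -0.18 -0.58  2.3  -0.4   0.5  -1.09] 0.0 0.0
0 [ 0.521 -0.08   0.067] [ 0.77 -0.1  -0.59  2.36 -0.39  0.38 -1.07] 0.0 0.0
-0.03 [ 0.519 -0.08   0.061] [ 0.77 -0.1  -0.59  2.37 -0.4   0.36 -1.07] 0.0 0.0
0.273, -0.049, 0.024, -0.035, 0.144, -0.014, -1
```

Emit:
jog_arm:
  moves: [0.03, 0, 0, 0, 0.02, 0, -1, 0.07, -0.01, 0, -0.01, 0.04, 0, -1, 0.11, -0.02, 0.01, -0.01, 0.06, 0, -1, 0.15, -0.03, 0.01, -0.02, 0.08, -0.01, -1, 0.2, -0.04, 0.02, -0.03, 0.11, -0.01, -1, 0.24, -0.045, 0.02, -0.03, 0.13, -0.01, -1, 0.27, -0.05, 0.024, -0.035, 0.144, -0.014, -1, 0.27, -0.05, 0.024, -0.035, 0.144, -0.014, -1]

```text
time: 3.45
position: [0.5261, -0.1397, 0.2146]
tool_rot: [3.023, -0.005, 0.823]
ft_force: [0.1, 0.4, -0.7]
grip_width: 0.006
grip_force: 0.0
```

Run:
```python
from kin import *
from bench import ctrl
s=ctrl.get_state(); r0=R.from_rotvec(s["tool_rot"]); p0=s["position"]
print(p0,r0.as_matrix()[:,2].round(3),s["joint_positions"].round(3))
for k in (.04,.01,-.02,-.05): rows(p0,r0,[(tcp(.7,-k,.005,-.132),tool(60))])
t=ctrl.get_image("side")["pixels"][155:295,200:340,::-1]
cv2.imwrite("pics/s3.png",cv2.resize(t,(600,600),interpolation=cv2.INTER_CUBIC))
```

```text
[ 0.52613465 -0.13973944  0.21462178] [ 0.507 -0.009 -0.862] [ 0.857 -0.268 -0.465  2.15  -0.436  0.768 -0.952]
-0.021, -0.026, 0.019, 0.008, -0.008, -0.001, -1
-0.021, -0.027, 0.119, 0.008, -0.008, -0.001, -1
-0.022, -0.028, 0.219, 0.008, -0.008, -0.001, -1
-0.023, -0.029, 0.319, 0.008, -0.008, -0.001, -1
```

View pics/s3.png

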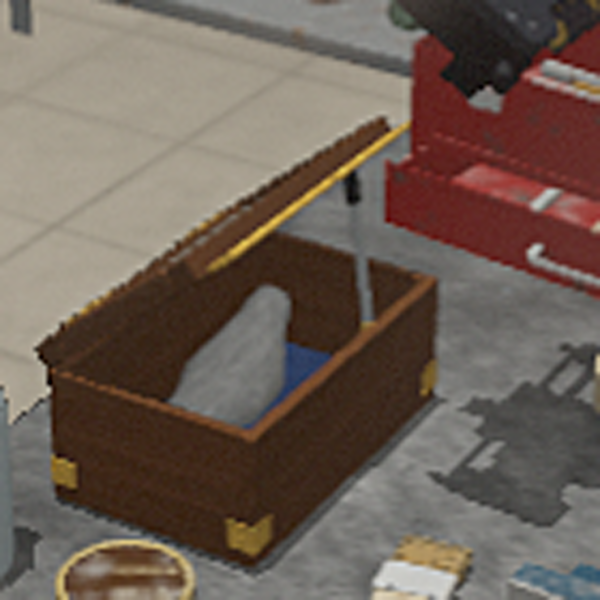

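The case and rod are undisturbed, and the fingertips are above and in front of the strip at about (485,100). I'll align first, then slide part of the way in.

Emit:
jog_arm:
  moves: [-0.01, -0.01, 0.01, 0, 0, 0, -1, -0.022, -0.02, 0.02, 0.008, -0.008, 0, -1, -0.022, -0.02, 0.06, 0.008, -0.008, 0, -1, -0.022, -0.02, 0.1, 0.008, -0.008, 0, -1, -0.022, -0.02, 0.14, 0.008, -0.008, 0, -1, -0.022, -0.02, 0.18, 0.008, -0.008, 0, -1, -0.022, -0.02, 0.2, 0.008, -0.008, 0, -1, -0.022, -0.02, 0.2, 0.008, -0.008, 0, -1]

```text
time: 4.5
position: [0.5505, -0.1342, 0.1587]
tool_rot: [-3.034, 0.002, -0.811]
ft_force: [0.6, 0.7, -0.6]
grip_width: 0.003
grip_force: 0.0
```

Run:
```python
from kin import *
from bench import ctrl
s=ctrl.get_state(); r0=R.from_rotvec(s["tool_rot"]); p0=s["position"]
print(p0,r0.as_matrix()[:,2].round(3),s["ft_force"])
for k in (-.02,-.05): rows(p0,r0,[(tcp(.7,-k,.005,-.134),tool(60))])
t=ctrl.get_image("side");print((proj(t,p0)-[240,155])*600/90)
cv2.imwrite("pics/s4.png",cv2.resize(t["pixels"][155:245,240:330,::-1],(600,600),interpolation=cv2.INTER_CUBIC))
```

```text
[ 0.5504784  -0.134172    0.15870074] [ 0.499  0.    -0.867] [ 0.59412444  0.71511887 -0.63091525]
0.003, -0.001, 0.018, -0.000, 0.001, -0.001, -1
0.003, -0.001, 0.118, -0.000, 0.001, -0.001, -1
[[376.66863364 257.20406808]]
```

View pics/s4.png

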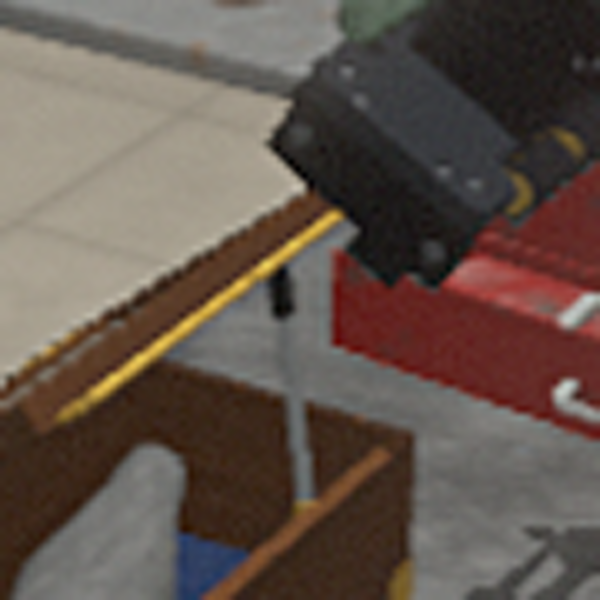

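The fingers are just inside the strip's front edge near (375,260), with the rod at (290,400) to their left and nothing touching. I'll slide in the rest of the way.

Emit:
jog_arm:
  moves: [0, 0, 0.03, 0, 0, 0, -1, 0, 0, 0.06, 0, 0, 0, -1, 0, 0, 0.09, 0, 0, 0, -1, 0.003, 0, 0.115, 0, 0, 0, -1, 0.003, 0, 0.115, 0, 0, 0, -1, 0.003, 0, 0.115, 0, 0, 0, -1, 0.003, 0, 0.115, 0, 0, 0, -1, 0.003, 0, 0.115, 0, 0, 0, -1]

```text
time: 5.55
position: [0.5686, -0.1345, 0.1302]
tool_rot: [3.034, -0.002, 0.813]
ft_force: [0.5, 0.3, -0.9]
grip_width: 0.006
grip_force: 0.0
```

Run:
```python
from kin import *
from bench import ctrl
s=ctrl.get_state(); r0=R.from_rotvec(s["tool_rot"]); p0=s["position"]
print(p0,tcp(.7,.05,.005,-.134),r0.as_matrix()[:,2].round(3),s["ft_force"])
t=ctrl.get_image("side");print((proj(t,p0)-[240,155])*600/90)
cv2.imwrite("pics/s5.png",cv2.resize(t["pixels"][155:245,240:330,::-1],(600,600),interpolation=cv2.INTER_CUBIC))
```

```text
[ 0.56859107 -0.13450488  0.13019537] [ 0.56877567 -0.134       0.12850451] [ 0.5   -0.001 -0.866] [ 0.49586882  0.32872011 -0.90754058]
[[331.04399241 315.61218365]]
```

View pics/s5.png

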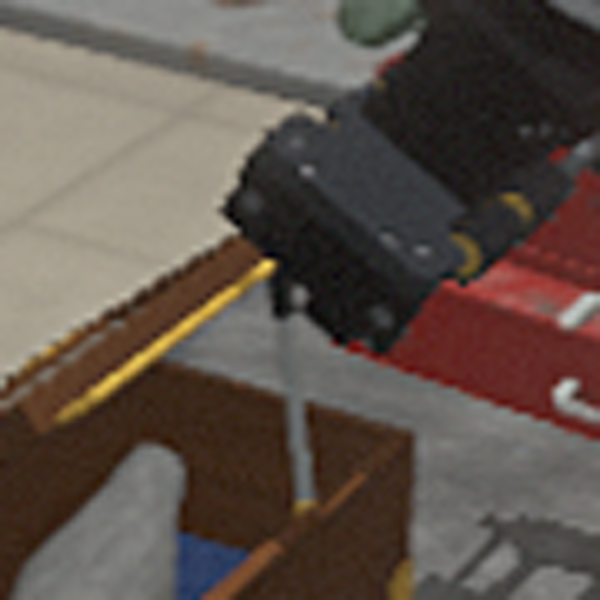

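The lid and rod are unchanged: the strip's left end is still at (65,415) and the rod foot at (305,505). I'll sweep towards +y.

Emit:
jog_arm:
  moves: [0, -0.03, 0, 0, 0, 0, -1, 0, -0.05, 0, 0, 0, 0, -1, 0, -0.07, 0, 0, 0, 0, -1, 0, -0.09, 0, 0, 0, 0, -1, 0, -0.11, 0, 0, 0, 0, -1, 0, -0.13, 0, 0, 0, 0, -1, 0, -0.155, 0, 0, 0, 0, -1, 0, -0.18, 0, 0, 0, 0, -1]

```text
time: 6.6
position: [0.5681, -0.0797, 0.1294]
tool_rot: [-3.035, 0.002, -0.81]
ft_force: [-1.7, -0.9, -1.5]
grip_width: 0.005
grip_force: 0.6
```

Run:
```python
from kin import *
from bench import ctrl
s=ctrl.get_state(); r0=R.from_rotvec(s["tool_rot"]); p0=s["position"]
print(p0,r0.as_matrix()[:,2].round(3),s["ft_force"])
t=ctrl.get_image("side")
cv2.imwrite("pics/s6.png",cv2.resize(t["pixels"][165:285,200:320,::-1],(600,600),interpolation=cv2.INTER_CUBIC))
for a,ss,g in [(.66,.048,0),(.6,.042,0),(.5,.033,0),(.4,.024,0),(.3,.016,0),(.2,.015,0),(.1,.015,0),(.05,.015,0),(0,.015,.0),(-.03,.015,.003)]: print(a,end=": ");rows(p0,r0,[(tcp(a,ss,g,-.083),tool(60))])
```

```text
[ 0.56810012 -0.07966701  0.12941583] [ 0.499 -0.    -0.867] [-1.74630342 -0.91266763 -1.45057236]
0.66: -0.001, 0.011, 0.004, 0.000, 0.002, -0.001, -1
0.6: -0.028, 0.011, -0.004, 0.000, 0.002, -0.001, -1
0.5: -0.071, 0.011, -0.011, 0.000, 0.002, -0.001, -1
0.4: -0.111, 0.011, -0.013, 0.000, 0.002, -0.001, -1
0.3: -0.148, 0.011, -0.009, 0.000, 0.002, -0.001, -1
0.2: -0.182, 0.011, 0.023, 0.000, 0.002, -0.001, -1
0.1: -0.212, 0.011, 0.061, 0.000, 0.002, -0.001, -1
0.05: -0.226, 0.011, 0.081, 0.000, 0.002, -0.001, -1
0: -0.239, 0.011, 0.102, 0.000, 0.002, -0.001, -1
-0.03: -0.256, 0.011, 0.115, 0.000, 0.002, -0.001, -1
```

View pics/s6.png

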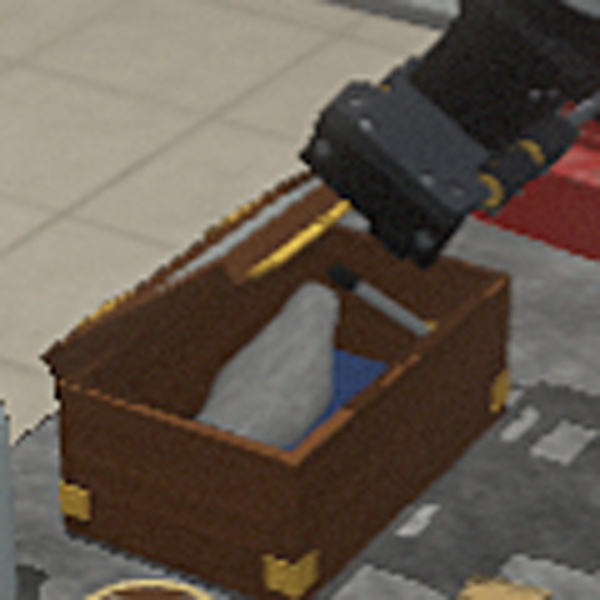

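The rod is folding (tip at (345,275)) and the lid is resting on the fingers just below its starting height. I'll lower it gently.

Emit:
jog_arm:
  moves: [-0.005, 0, 0, 0, 0, 0, -1, -0.015, 0, -0.002, 0, 0, 0, -1, -0.028, 0, -0.004, 0, 0, 0, -1, -0.042, 0, -0.007, 0, 0, 0, -1, -0.056, 0, -0.009, 0, 0, 0, -1, -0.071, 0, -0.011, 0, 0, 0, -1, -0.085, 0, -0.012, 0, 0, 0, -1, -0.098, 0, -0.013, 0, 0, 0, -1]

```text
time: 7.65
position: [0.5409, -0.0804, 0.1185]
tool_rot: [3.035, -0.002, 0.812]
ft_force: [-0.2, 0.0, -1.3]
grip_width: 0.004
grip_force: 0.5
```

Run:
```python
from kin import *
from bench import ctrl
s=ctrl.get_state(); r0=R.from_rotvec(s["tool_rot"]); p0=s["position"]
print(p0,r0.as_matrix()[:,2].round(3),s["ft_force"])
for a,ss,g in [(.4,.024,0),(.3,.016,0),(.2,.013,0),(.1,.013,0),(.05,.013,0),(0,.013,.0),(-.03,.013,.003)]: print(a,end=": ");rows(p0,r0,[(tcp(a,ss,g,-.08),tool(60))])
t=ctrl.get_image("side")
cv2.imwrite("pics/s7.png",cv2.resize(t["pixels"][165:285,200:320,::-1],(600,600),interpolation=cv2.INTER_CUBIC))
```

```text
[ 0.54090641 -0.08036155  0.11848077] [ 0.5   -0.    -0.866] [-1.82593416e-01  1.64436760e-04 -1.34366606e+00]
0.4: -0.014, -0.001, 0.000, 0.000, 0.001, -0.001, -1
0.3: -0.051, -0.001, 0.005, 0.000, 0.001, -0.001, -1
0.2: -0.085, -0.001, 0.030, 0.000, 0.001, -0.001, -1
0.1: -0.116, -0.001, 0.068, 0.000, 0.001, -0.001, -1
0.05: -0.129, -0.001, 0.088, 0.000, 0.001, -0.001, -1
0: -0.142, -0.001, 0.109, 0.000, 0.001, -0.001, -1
-0.03: -0.159, -0.001, 0.121, 0.000, 0.001, -0.001, -1
```

View pics/s7.png

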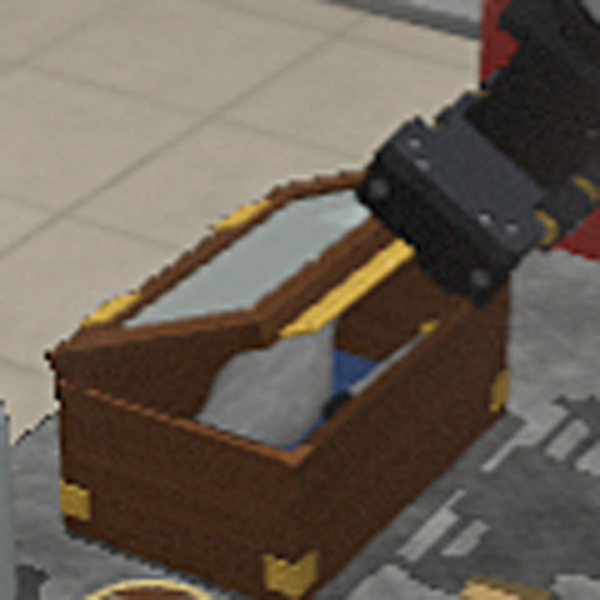

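The rod is folded down inside the case (tip at (340,405)) and the lid is riding on the fingers. I'll continue lowering.

Emit:
jog_arm:
  moves: [-0.014, 0, 0, 0, 0, 0, -1, -0.027, 0, 0.002, 0, 0, 0, -1, -0.04, 0, 0.004, 0, 0, 0, -1, -0.051, 0, 0.006, 0, 0, 0, -1, -0.06, 0, 0.012, 0, 0, 0, -1, -0.069, 0, 0.018, 0, 0, 0, -1, -0.077, 0, 0.024, 0, 0, 0, -1, -0.085, 0, 0.03, 0, 0, 0, -1]

```text
time: 8.7
position: [0.5235, -0.0803, 0.0978]
tool_rot: [-3.035, 0.002, -0.812]
ft_force: [-0.6, -0.6, -1.6]
grip_width: 0.01
grip_force: 0.6
```

Run:
```python
from kin import *
from bench import ctrl
s=ctrl.get_state(); r0=R.from_rotvec(s["tool_rot"]); p0=s["position"]
print(p0,r0.as_matrix()[:,2].round(3),s["ft_force"])
for a,ss,g in [(.2,.013,0),(.1,.013,0),(.05,.013,0),(0,.013,.0),(-.02,.013,.002),(-.04,.013,.004)]: print(a,end=": ");rows(p0,r0,[(tcp(a,ss,g,-.08),tool(60))])
```

```text
[ 0.52351313 -0.08029605  0.09783728] [ 0.499 -0.    -0.866] [-0.58944671 -0.623317   -1.63036066]
0.2: -0.001, -0.001, -0.001, 0.000, 0.001, -0.001, -1
0.1: -0.031, -0.001, 0.037, 0.000, 0.001, -0.001, -1
0.05: -0.045, -0.001, 0.057, 0.000, 0.001, -0.001, -1
0: -0.057, -0.001, 0.078, 0.000, 0.001, -0.001, -1
-0.02: -0.069, -0.001, 0.086, 0.000, 0.001, -0.001, -1
-0.04: -0.080, -0.001, 0.095, 0.000, 0.001, -0.001, -1
```

Emit:
jog_arm:
  moves: [-0.008, 0, 0.01, 0, 0, 0, -1, -0.016, 0, 0.019, 0, 0, 0, -1, -0.024, 0, 0.028, 0, 0, 0, -1, -0.031, 0, 0.037, 0, 0, 0, -1, -0.037, 0, 0.046, 0, 0, 0, -1, -0.043, 0, 0.054, 0, 0, 0, -1, -0.049, 0, 0.063, 0, 0, 0, -1, -0.054, 0, 0.072, 0, 0, 0, -1]

```text
time: 9.7
position: [0.5203, -0.0803, 0.071]
tool_rot: [3.035, -0.002, 0.812]
ft_force: [-0.5, 0.7, -1.3]
grip_width: 0.011
grip_force: 0.7
```

Run:
```python
from kin import *
from bench import ctrl
s=ctrl.get_state(); r0=R.from_rotvec(s["tool_rot"]); p0=s["position"]
print(p0,r0.as_matrix()[:,2].round(3),s["ft_force"])
for a,ss,g in [(0,.013,.0),(-.02,.013,.002),(-.04,.013,.004),(-.06,.013,.015)]: print(a,end=": ");rows(p0,r0,[(tcp(a,ss,g,-.08),tool(60))])
t=ctrl.get_image("side")
cv2.imwrite("pics/s8.png",cv2.resize(t["pixels"][165:285,200:320,::-1],(600,600),interpolation=cv2.INTER_CUBIC))
```

```text
[ 0.52032047 -0.08028236  0.07103565] [ 0.499 -0.    -0.866] [-0.46722675  0.65067727 -1.32189657]
0: -0.004, -0.001, 0.006, 0.000, 0.001, -0.001, -1
-0.02: -0.015, -0.001, 0.014, 0.000, 0.001, -0.001, -1
-0.04: -0.026, -0.001, 0.023, 0.000, 0.001, -0.001, -1
-0.06: -0.067, -0.001, 0.032, 0.000, 0.001, -0.001, -1
```

View pics/s8.png

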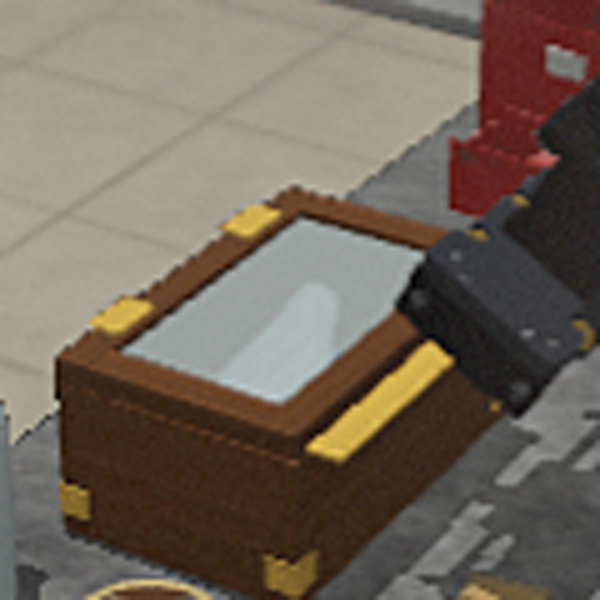

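The lid is almost shut; the strip's left end is at (330,450). I'll finish slowly, then draw the fingers back from under the strip.

Emit:
jog_arm:
  moves: [-0.004, 0, 0.006, 0, 0, 0, -1, -0.01, 0, 0.01, 0, 0, 0, -1, -0.015, 0, 0.014, 0, 0, 0, -1, -0.02, 0, 0.018, 0, 0, 0, -1, -0.026, 0, 0.023, 0, 0, 0, -1, -0.045, 0, 0.028, 0, 0, 0, -1, -0.067, 0, 0.03, 0, 0, 0, -1, -0.11, 0, 0.007, 0, 0, 0, -1]

```text
time: 10.75
position: [0.4924, -0.08, 0.0525]
tool_rot: [-3.034, 0.002, -0.812]
ft_force: [0.2, 0.7, -1.1]
grip_width: 0.008
grip_force: 0.0
```

Emit:
jog_arm:
  moves: [-0.03, 0, -0.017, 0, 0, 0, -1, -0.06, 0, -0.035, 0, 0, 0, -1, -0.07, 0, -0.08, 0, 0, 0, -1, -0.07, 0, -0.15, 0, 0, 0, -1, -0.07, 0, -0.22, 0, 0, 0, -1, -0.07, 0, -0.28, 0, 0, 0, -1, -0.07, 0, -0.3, 0, 0, 0, -1, -0.07, 0, -0.3, 0, 0, 0, -1]

```text
time: 11.75
position: [0.4497, -0.0826, 0.0804]
tool_rot: [-3.035, 0.009, -0.757]
ft_force: [0.6, 0.8, 0.4]
grip_width: 0.004
grip_force: 0.0
```

Run:
```python
from kin import *
from bench import ctrl
s=ctrl.get_state();print(s["time"],s["position"],s["ft_force"])
t=ctrl.get_image("side")
cv2.imwrite("pics/s9.png",cv2.resize(t["pixels"][165:345,150:390,::-1],(800,600),interpolation=cv2.INTER_CUBIC))
```

```text
11.75 [ 0.44965937 -0.08255304  0.08042117] [0.58075253 0.8334573  0.4118024 ]
```

View pics/s9.png

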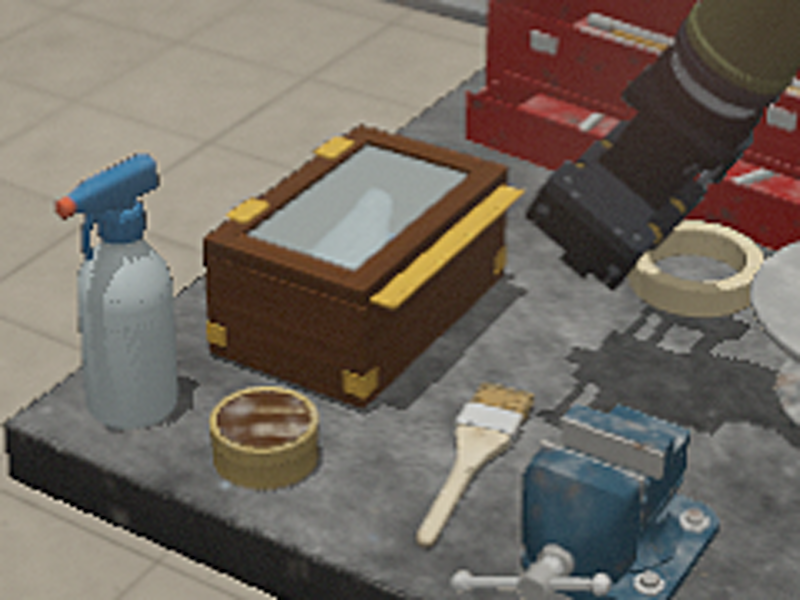

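The lid is flush on the case (strip from (385,300) to (515,190)), the hand is clear, and the brush, tape, tin and bottle haven't moved. I'll hand the job in.

```bash
python3 -c "
from bench import ctrl
print(ctrl.close_job())"
```

```text
the job is handed in; nothing more can be done
None
```

The rod is folded into the case, the lid was caught on the fingers and lowered until it was shut, the surrounding objects look undisturbed in the last picture, and the job was handed in at about 12 s of the 45 s limit.

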